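Stop the table saw, clear the offcuts, reset the stop

TASK

Make the little table saw safe and tidy: push its mushroom stop button down until it stays latched, then clear the two wooden offcuts from the saw table into the plywood bin, and only after that twist the button's head clockwise so that it pops back up. Do not touch an offcut unless the stop is latched, keep the robot off the saw blade, and leave everything else where it is.

Things in the scene. Friction and masses are not known exactly. Their poses are not given: they have to be found in the camera images.
- saw: Hobby table saw, fixed on the bench: grey housing under a flat aluminium table, 260 mm along its x (the feed direction, away from the robot) and 320 mm along its y. Origin under its centre at bench height; the table surface is 110 mm above. A rip fence 20 mm wide, 30 mm high runs along x at y = -112 mm. The table from y = 0 to +160 mm is free apart from the offcuts.
- blade: The saw blade: steel disc 85 mm across, 3 mm thick, in the saw's x-z plane at saw y = -40 mm. It stands 20 mm out of the table, over 72 mm of length around saw x = -5 mm, with a riving knife as high close behind it. Origin at the disc's centre, 22 mm below the table surface.
- stop_box: Stop station, fixed on the bench: grey box 96 x 96 mm, 65 mm high, with the mushroom button on top in its middle. Origin under its centre. Apart from the mushroom, nothing of it is higher than 69 mm. A steel conduit leaves it on its +x side and goes down into the bench.
- stop_top (a point): Centre of the top of the mushroom button; z up along its axis; turns with the head. The head is round, 56 mm across, with a low dome and three moulded arrows; its vertical rim lies 6 to 20 mm below this point, its underside 22 mm below. This point is 102 mm above the bench with the button up, 92 mm when latched.
- stop_press (a joint): How far the mushroom is pressed down, m: 0 = up, 0.012 = bottom. It needs 3 N to start and about 6 N at 5 mm (8 N bottoms it); past 10 mm a catch snaps in and it stays latched at 0.010 when let go. Pulling does not release it. Once released by turning, it springs up to 0 by itself (if fingers still grip the head, when they let go).
- stop_turn (a joint): Turn of the mushroom head, rad: 0 = rest, growing clockwise seen from above, stop at 1.05. When latched, a turn of about 0.5 frees the button (0.7 or more to be sure). A light spring (0.04 to 0.15 N m) turns the head back to 0 when let go.
- bin_in (a point): Centre of the inner floor (6 mm above the bench) of the open plywood offcut bin, fixed to the bench, outside 220 mm along its x and 170 mm along its y, 100 mm high, walls 6 mm. z up.
- offcut_a_center (a point): Centre of the straight offcut, a plain pale wooden stick 100 mm (x) x 32 mm (y) x 20 mm (z), lying loose on the saw table left of the blade, about 40 g.
- offcut_b_center (a point): Centre of the mitred offcut: plain pale wood 30 mm wide (y) and 20 mm high (z); one end square (32 mm from this point on -x), the other cut slantwise (48 mm out on +x along the -y side, 24 mm along the +y side). The long sides are parallel. Loose on the saw table left of the blade, about 30 g.
- push_stick: Bystander: plywood push stick, about 210 x 30 x 10 mm, lying on the saw table to the right of the fence. Origin under its middle.
- paint_jar: Bystander: small paint jar, 44 mm across, 58 mm high, standing beyond the stop box. Origin under its centre.
- glue_bottle: Bystander: white glue bottle, 40 mm across, 105 mm high, standing beyond the bin. Origin under its centre.
- thinner_jar: Bystander: amber jar, 54 mm across, 75 mm high, on the bench. Origin under its centre.
- parts_tub: Bystander: shallow white plastic tub, 96 mm across, 60 mm high, on the bench. Origin under its centre.
- screwdriver: Bystander: screwdriver 200 mm long with a yellow handle, on the bench behind the saw. Origin under its middle.

How it is judged:
On the way, in this order (a step that is already met when the one before it is completed fails the run):
1. the mushroom button stays latched down with the robot off it (value of joint stop_press above 0.008 m and contact force between each of the fingers, the arm and stop_turn below 0.3 N), for 0.2 s.
2. both offcuts lie in the bin, let go, while the stop is still latched (value of joint stop_press above 0.008 m and x of offcut_a_center in the frame of bin_in between -0.11 and 0.11 m and y of offcut_a_center in the frame of bin_in between -0.085 and 0.085 m and z of offcut_a_center in the frame of bin_in between 0 and 0.085 m and x of offcut_b_center in the frame of bin_in between -0.11 and 0.11 m and y of offcut_b_center in the frame of bin_in between -0.085 and 0.085 m and z of offcut_b_center in the frame of bin_in between 0 and 0.085 m and contact force between the fingers and offcut_a below 0.3 N and contact force between the fingers and offcut_b below 0.3 N), for 0.2 s.
3. the head is turned clockwise (value of joint stop_turn above 0.4 rad), for 0.02 s.
At the end, for the whole second after the job is handed in: The mushroom is fully up again (pressed less than 3 mm) with its head turned back (less than 0.15 rad), and both offcuts lie at rest (slower than 0.03 m/s) inside the bin: their centres within 110 mm of the bin's centre along its x, 85 mm along its y, and less than 85 mm above its inner floor (value of joint stop_press below 0.003 m and value of joint stop_turn below 0.15 rad and x of offcut_a_center in the frame of bin_in between -0.11 and 0.11 m and y of offcut_a_center in the frame of bin_in between -0.085 and 0.085 m and z of offcut_a_center in the frame of bin_in between 0 and 0.085 m and x of offcut_b_center in the frame of bin_in between -0.11 and 0.11 m and y of offcut_b_center in the frame of bin_in between -0.085 and 0.085 m and z of offcut_b_center in the frame of bin_in between 0 and 0.085 m and linear speed of each of offcut_a, offcut_b below 0.03 m/s); the robot touches nothing.
It fails at once if an offcut is touched on the saw or in the bin while the stop is not latched (value of joint stop_press below 0.008 m and (contact force between any of the fingers, the arm and offcut_a above 0.3 N or contact force between any of the fingers, the arm and offcut_b above 0.3 N)).
It fails at once if the robot touches the saw blade (contact force between any of the fingers, the arm and blade above 0.5 N).
It fails at once if a bystander is moved by more than 25 mm (distance of any of push_stick, paint_jar, glue_bottle, thinner_jar, parts_tub, screwdriver from where it was at the start of the episode above 0.025 m).
It also fails if it takes over 72 s, if anything falls off the work surface, if the arm or the gripper's body presses on something with over 40 N, if the wrist force passes 120 N, or if a joint passes its speed limit or range.

ROBOT

A 6-joint arm with a two-finger parallel gripper is mounted at the origin on the work surface. World frame = base frame: x ahead of the robot, y to its left, z up, the work surface at z = 0. Lengths are in m, angles in rad, forces in N, time in s.
With the tool pointing down it reaches from about 0.225 to 0.725 m from the base axis. Payload 3.1 kg.
Tool frame: the origin (TCP) lies midway between the tips of the shut fingers; the grasp point (between the pads) lies 19 mm behind it; z points along the fingers, y is the direction in which the jaws open and shut (so a half turn about z gives the same grasp; the last joint's range is limited). The gripper opens to 85 mm and grips with 20 to 120 N. Pads are 22 mm wide; open, the fingers measure 114 mm over their backs; the gripper's body (76 mm by 85 mm) begins 54 mm behind the grasp point. The pads swing forward as they close: fully open they stand 13 mm farther back than shut.
Start: joints at [1.01, 0.048, 0.099, 1.622, 0, 1.443], TCP at [0.22, 0.477, 0.209] pointing down, gripper open.
Joint ranges: [-2.91, 2.91], [-0.99, 1.94], [-1.21, 1.42], [-2.12, 2.29], [-1.49, 1.47], [-3.14, 3.14]. Speed limits (rad/s): [2.79, 2.79, 3.14, 3.14, 3.14, 3.14].

INTERFACE

Orientations are given as a 3x3 rotation matrix whose columns are the frame's x, y, z axes.
In Python, from plant import robot, claw, planner, optics, job, sensors gives the robot as it stands. The module is installed in compiled form; this text tells all that it offers. Calls block until the motion is done:
- robot.goto(position, orientation): joint-space move of the TCP to a pose.
- robot.movel(position, feed=0.15, ori=None, guard=None): straight line of the TCP; ori=None keeps the orientation; feed is the mean speed in m/s. With guard (N) it stops when the force on the tool has changed by that much, and returns True; else False.
- robot.set_joints(angles): joint-space move.
- claw.move_gripper(opening, newtons=None): finger opening in m; newtons is the grip in N (None keeps the last); returns when the fingers have stopped.
- robot.dwell(seconds).
- planner.solve_ik(position, orientation): joint angles nearest the present ones, or None.
- optics.grab_frame(name): name is "scene" or "top"; returns a dict with "frame" (384x512x3 uint8, red, green, blue), "intrinsics" (3x3 intrinsics, pixels), "pose" (4x4, takes a point from camera to world coordinates). Camera axes: x right, y up, looking along -z (the intrinsics and any distortion apply to the point x, -y, -z); pixel columns grow to the right and rows downward; lengths in m; the calibration is good to about 2 mm. A picture is of the moment at which its call begins. There is no depth.
A pose or a line that the arm cannot do raises robot.MotionError and nothing moves.
- job.sign_off(): hands the job in, once; it reports no verdict.
Readings, each from a call of its own:
- sensors.get_clock(): time.
- sensors.get_qpos(): joint angles.
- sensors.get_qvel(): joint speeds.
- sensors.get_tau(): joint torques, N m.
- sensors.get_eef_pos(): TCP position.
- sensors.get_ee_rot(): TCP orientation.
- sensors.get_ft_force(): force on the tool from outside, world axes, zero at the start.
- sensors.get_moment(): the same for the moment, N m.
- sensors.get_width(): finger opening in m.
Only numpy, scipy, OpenCV 4.12 (cv2) and the standard library are available. Lean on these libraries where they do the work, as an engineer would, in place of code of your own. Each camera call takes 0.05 s, during which the arm holds its last target.

## Working session

There is one attempt and no reset: what is moved stays moved. The work goes in short steps, each a Python script; the robot and the scene stay as the last script left them, time stands still between calls to the robot, and variables do not carry over. Pictures are saved under pics/ and viewed, and the job is handed in when it is done.

```bash
mkdir -p pics; ls; python3 - <<'E'
from plant import robot, claw, planner, optics, job, sensors
import cv2, numpy as np
for n in("scene","top"):
    f=optics.grab_frame(n); cv2.imwrite(f"pics/{n}0.png",cv2.resize(f["frame"][:,:,::-1],None,fx=1.5,fy=1.5,interpolation=cv2.INTER_CUBIC))
    print(n,f.keys(),np.round(f["intrinsics"],2).tolist(),np.round(f["pose"],4).tolist())
print(sensors.get_clock(),sensors.get_ft_force())
E
```

```text
pics
scene dict_keys(['frame', 'intrinsics', 'pose']) [[446.08, 0.0, 253.3], [0.0, 446.08, 190.83], [0.0, 0.0, 1.0]] [[-0.6915, -0.6122, 0.3834, 1.1049], [0.7223, -0.5762, 0.3826, 0.5284], [-0.0133, 0.5415, 0.8406, 1.2095], [0.0, 0.0, 0.0, 1.0]]
top dict_keys(['frame', 'intrinsics', 'pose']) [[447.91, 0.0, 251.51], [0.0, 447.91, 194.17], [0.0, 0.0, 1.0]] [[0.0099, 0.9965, -0.0834, 0.4392], [-0.9998, 0.0087, -0.0152, -0.0071], [-0.0144, 0.0836, 0.9964, 1.7843], [0.0, 0.0, 0.0, 1.0]]
0.1 [ 0.57135528 -0.09653093 -0.59357014]
```

View pics/scene0.png

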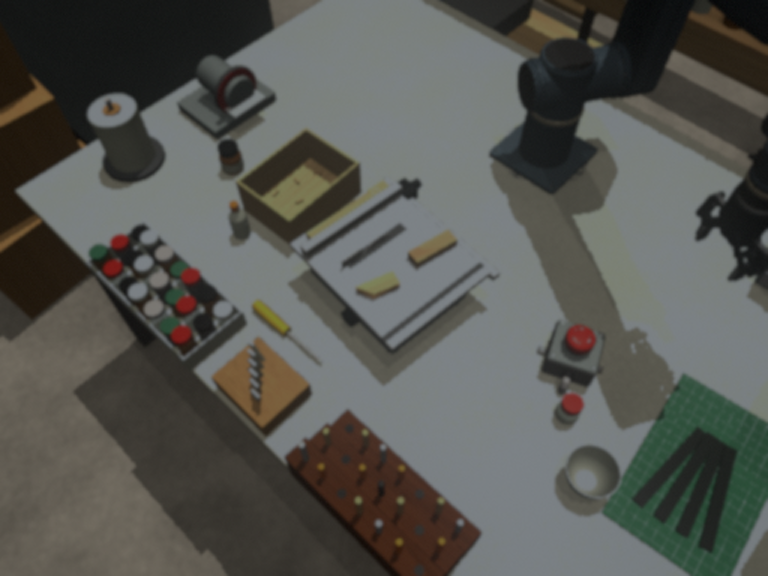

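View pics/top0.png

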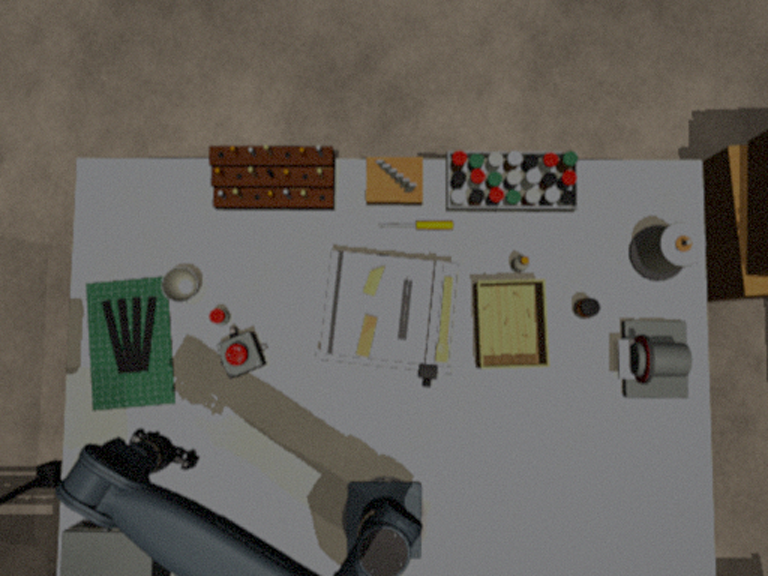

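The top view shows the stop button at about (237,354), the offcuts at (374,279) and (368,335), the blade at (405,308) and the bin at (510,322), in 1.5x pixels. Next I'll measure with masks in both views.

```bash
cat > h.py <<'E'
from plant import robot, claw, planner, optics, job, sensors
import cv2, numpy as np
def ray(f,uv):
    K,P=f["intrinsics"],f["pose"]; p=np.linalg.inv(K)@[uv[0],uv[1],1]
    return P[:3,3],P[:3,:3]@[p[0],-p[1],-p[2]]
def plane(f,uv,z):
    o,d=ray(f,uv); return o+d*(z-o[2])/d[2]
def tri(f1,a,f2,b):
    A=[];B=[]
    for f,u in((f1,a),(f2,b)):
        o,d=ray(f,u); d=d/np.linalg.norm(d); M=np.eye(3)-np.outer(d,d); A.append(M);B.append(M@o)
    return np.linalg.lstsq(np.vstack(A),np.hstack(B),rcond=None)[0]
def blobs(f,lo,hi,amin=30):
    h=cv2.cvtColor(f["frame"],cv2.COLOR_RGB2HSV); m=cv2.inRange(h,np.array(lo),np.array(hi))
    c,_=cv2.findContours(m,cv2.RETR_EXTERNAL,cv2.CHAIN_APPROX_NONE)
    return [x for x in c if cv2.contourArea(x)>=amin]
def cen(c):
    M=cv2.moments(c); return M["m10"]/M["m00"],M["m01"]/M["m00"]
E
python3 - <<'E'
from h import *
S=optics.grab_frame("scene");T=optics.grab_frame("top")
for f,n in((S,"S"),(T,"T")):
    h=cv2.cvtColor(f["frame"],cv2.COLOR_RGB2HSV)
    print(n,"red",[(np.round(cen(c),1).tolist(),cv2.contourArea(c)) for c in blobs(f,(0,150,60),(8,255,255),20)+blobs(f,(172,150,60),(180,255,255),20)])
    for c in blobs(f,(10,60,70),(35,255,255),40):
        u=cen(c); print(n,"wood",np.round(u,1),cv2.contourArea(c),np.round(plane(f,u,.13),4),cv2.boxPoints(cv2.minAreaRect(c)).round(1).tolist(),h[int(u[1]),int(u[0])])
cv2.imwrite("pics/t1.png",cv2.resize(T["frame"][150:260,200:380,::-1],None,fx=4.4,fy=4.4,interpolation=cv2.INTER_CUBIC))
cv2.imwrite("pics/t2.png",cv2.resize(T["frame"][165:265,90:210,::-1],None,fx=5,fy=5,interpolation=cv2.INTER_CUBIC))
cv2.imwrite("pics/s1.png",cv2.resize(S["frame"][80:240,150:340,::-1],None,fx=4,fy=3.7,interpolation=cv2.INTER_CUBIC))
E
```

```text
S red [([381.3, 268.8], 84.5), ([386.8, 225.8], 191.5), ([120.3, 223.0], 108.5), ([123.6, 202.8], 101.5), ([126.5, 184.0], 80.0), ([74.4, 178.2], 98.5), ([79.6, 161.3], 66.0)]
S wood [173.7 255.6] 1699.5 [0.9034 0.0246 0.13  ] [[140.5, 251.5], [171.0, 221.0], [206.0, 256.0], [175.5, 286.5]] [19 64 64]
S wood [180.  211.3] 215.0 [ 0.8025 -0.0654  0.13  ] [[165.8000030517578, 204.60000610351562], [171.5, 198.1999969482422], [193.89999389648438, 217.8000030517578], [188.3000030517578, 224.1999969482422]] [ 29 166 123]
S wood [252.5 190.3] 213.5 [0.6126 0.0342 0.13  ] [[238.1999969482422, 191.39999389648438], [260.6000061035156, 180.1999969482422], [265.3999938964844, 189.8000030517578], [243.0, 201.0]] [ 29  82 124]
S wood [287.8 164.4] 254.5 [0.474  0.0472 0.13  ] [[271.79998779296875, 167.8000030517578], [299.5, 152.60000610351562], [304.1000061035156, 161.0], [276.3999938964844, 176.1999969482422]] [ 22  95 123]
S wood [ 11.7 155.1] 169.5 [ 1.0258 -0.5919  0.13  ] [[-4.099999904632568, 161.5], [23.5, 141.1999969482422], [27.799999237060547, 147.10000610351562], [0.20000000298023224, 
[... 2409 characters left out ...]
21.0 [ 0.7463 -0.1205  0.13  ] [[277.0, 147.0], [302.0, 147.0], [302.0, 152.0], [277.0, 152.0]] [ 30 231 127]
T wood [201.1 131.6] 126.0 [0.8119 0.21   0.13  ] [[181.0, 126.0], [214.0, 126.0], [214.0, 137.0], [181.0, 137.0]] [ 10 236  66]
T wood [208.9 115.3] 82.5 [0.8744 0.1815 0.13  ] [[186.0, 112.0], [221.0, 112.0], [221.0, 123.0], [186.0, 123.0]] [ 10 190  78]
T wood [262.5 119. ] 1113.5 [ 0.8618 -0.0204  0.13  ] [[244.0, 103.0], [282.0, 103.0], [282.0, 134.0], [244.0, 134.0]] [16 84 67]
T wood [495.4 142.5] 756.5 [ 0.7783 -0.8855  0.13  ] [[483.70001220703125, 95.4000015258789], [499.70001220703125, 93.4000015258789], [512.5, 195.8000030517578], [496.5, 197.8000030517578]] [ 15 137  80]
```

View pics/t1.png

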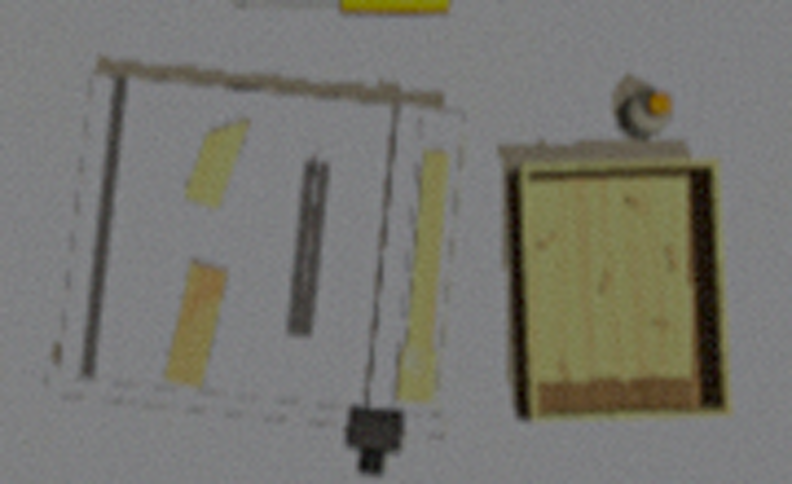

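View pics/t2.png

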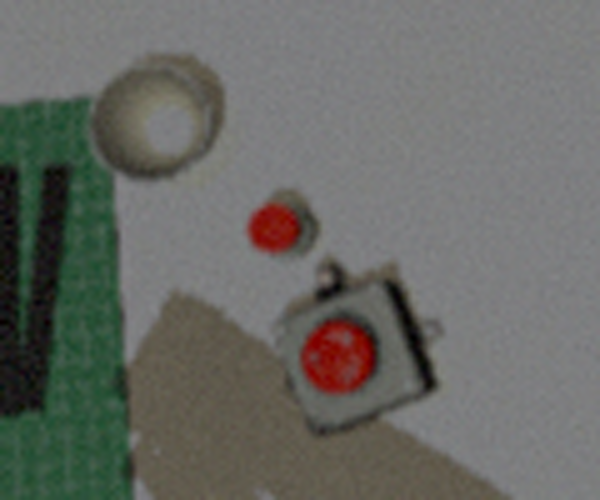

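View pics/s1.png

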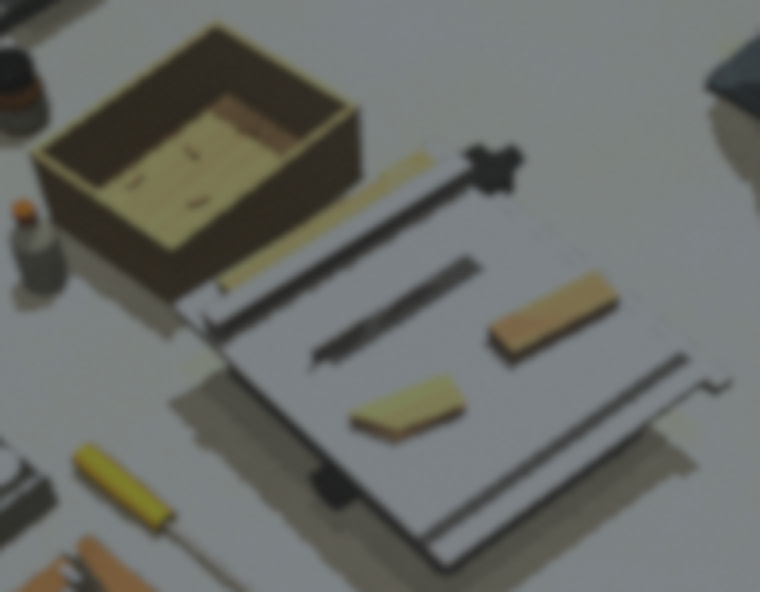

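The crops show the offcuts left of the blade, with offcut_a nearer the robot and mitred offcut_b farther away. The bin is on the right, and the stop box is rotated with the paint jar beyond it.

```bash
python3 - <<'E'
from h import *
S=optics.grab_frame("scene");T=optics.grab_frame("top")
def red(f,k):
    return min(blobs(f,(0,120,45),(9,255,255),20),key=lambda c:np.hypot(*(np.array(cen(c))-k)))
a=red(S,(386.8,225.8));b=red(T,(157.2,235.8))
print("btn tri",tri(S,cen(a),T,cen(b)),[np.round(plane(f,cen(c),.090),4) for f,c in((S,a),(T,b))])
for nm,ks,kt in(("a",(287.8,164.4),(244,223)),("b",(252.5,190.3),(248.4,187))):
    for f,k in((S,ks),(T,kt)):
        c=min(blobs(f,(10,45,60),(35,255,255),40),key=lambda c:np.hypot(*(np.array(cen(c))-k)))
        W=np.array([plane(f,p,.13)[:2] for p in c[:,0].astype(float)],np.float32)*1000
        r=cv2.minAreaRect(W); bx=cv2.boxPoints(r)
        e=[bx[1]-bx[0],bx[2]-bx[1]]; e=max(e,key=np.linalg.norm); e=e*np.sign(e[0])
        print(nm,np.round(plane(f,cen(c),.13),4),"ang",np.degrees(np.arctan2(e[1],e[0])).round(1),np.round(r[1],1), np.round(cv2.approxPolyDP(c,2.,True)[:,0].tolist(),1).tolist())
f=T
t1=lambda u,v:(u/4.4+200-.4,v/4.4+150-.4)
B=np.array([plane(f,t1(*p),.1) for p in((512,165),(718,160),(730,410),(525,415))]);print("bin",B.round(4).tolist(),B.mean(0))
for p in((310,160),(298,335)):print("blade",plane(f,t1(*p),.12))
t2=lambda u,v:(u/5+90-.4,v/5+165-.4)
for p,z in(((277,318),.065),((385,278),.065),((432,385),.065),((322,432),.065),((274,227),.058),((160,118),.06)):print("box/jar/tub",plane(f,t2(*p),z))
E
```

```text
btn tri [0.41910107 0.37438208 0.08843589] [array([0.4199, 0.3748, 0.09  ]), array([0.4192, 0.3738, 0.09  ])]
a [0.4745 0.0483 0.13  ] ang -12.0 [ 37.  102.1] [[303, 159], [296, 154], [273, 167], [273, 171], [279, 176], [300, 164]]
a [0.469  0.0446 0.13  ] ang -12.6 [ 32.5 101.8] [[243, 210], [238, 236], [245, 237], [251, 212]]
b [0.6128 0.0344 0.13  ] ang -18.9 [37.6 78.3] [[265, 187], [259, 182], [238, 193], [250, 198], [264, 191]]
b [0.6048 0.0297 0.13  ] ang -19.3 [30.5 77. ] [[255, 177], [246, 181], [242, 194], [249, 196]]
bin [[0.6091, -0.2242, 0.1], [0.6149, -0.4002, 0.1], [0.4022, -0.408, 0.1], [0.3962, -0.2347, 0.1]] [ 0.50559046 -0.31677271  0.1       ]
blade [ 0.60990944 -0.05059468  0.12      ]
blade [ 0.46170843 -0.04145044  0.12      ]
box/jar/tub [0.44844502 0.42701618 0.065     ]
box/jar/tub [0.47992063 0.34460647 0.065     ]
box/jar/tub [0.39847818 0.30641411 0.065     ]
box/jar/tub [0.36187025 0.38988645 0.065     ]
box/jar/tub [0.51867697 0.43321055 0.058     ]
box/jar/tub [0.60246957 0.52411351 0.06      ]
```

```bash
cat >> h.py <<'E'
def R(deg):
    t=np.radians(deg); y=np.array([np.cos(t),np.sin(t),0]); z=np.array([0,0,-1.]); return np.column_stack([np.cross(y,z),y,z])
BT=np.array([.4195,.374])
E
python3 - <<'E'
from h import *
print(sensors.get_ee_rot().round(2).tolist(), sensors.get_clock())
for d in range(-180,181,30):
    q=planner.solve_ik([*BT,.13],R(d)); print(d,None if q is None else np.round(q,2))
y=sensors.get_ee_rot()[:,1]; yaw=np.degrees(np.arctan2(y[1],y[0])); print(yaw)
claw.move_gripper(0)
robot.goto([*BT,.125],R(yaw)); f0=sensors.get_ft_force()
print(robot.movel([*BT,.0885],feed=.03,guard=14), sensors.get_eef_pos().round(4), (sensors.get_ft_force()-f0).round(1))
robot.dwell(.2); print((sensors.get_ft_force()-f0).round(1))
robot.movel([*BT,.15],feed=.1); print(sensors.get_clock())
robot.dwell(.3)
T=optics.grab_frame("top");S=optics.grab_frame("scene")
a=min(blobs(S,(0,120,45),(9,255,255),20),key=lambda c:np.hypot(*(np.array(cen(c))-(386.8,225.8))))
print("scene red",cen(a))
cv2.imwrite("pics/s2.png",cv2.resize(S["frame"][180:290,330:450,::-1],None,fx=5,fy=5,interpolation=cv2.INTER_CUBIC))
E
```

```text
[[-0.91, 0.42, -0.0], [0.42, 0.91, -0.0], [0.0, -0.0, -1.0]] 0.3
-180 [ 0.61  0.14  0.04  1.47  0.   -0.96]
-150 [ 0.61  0.14  0.04  1.47  0.   -1.49]
-120 [ 0.61  0.14  0.04  1.47  0.   -2.01]
-90 [ 0.61  0.14  0.04  1.47  0.   -2.53]
-60 [ 0.61  0.14  0.04  1.47  0.   -3.06]
-30 [0.61 0.14 0.04 1.47 0.   2.7 ]
0 [0.61 0.14 0.04 1.47 0.   2.18]
30 [0.61 0.14 0.04 1.47 0.   1.66]
60 [0.61 0.14 0.04 1.47 0.   1.13]
90 [0.61 0.14 0.04 1.47 0.   0.61]
120 [0.61 0.14 0.04 1.47 0.   0.09]
150 [ 0.61  0.14  0.04  1.47  0.   -0.44]
180 [ 0.61  0.14  0.04  1.47  0.   -0.96]
65.20184153461501
False [0.4197 0.3741 0.0888] [-0.4 -0.3 -0. ]
[ 0.5  0.3 -0.2]
4.35
scene red (386.69096431283214, 225.89293849658316)
```

View pics/s2.png

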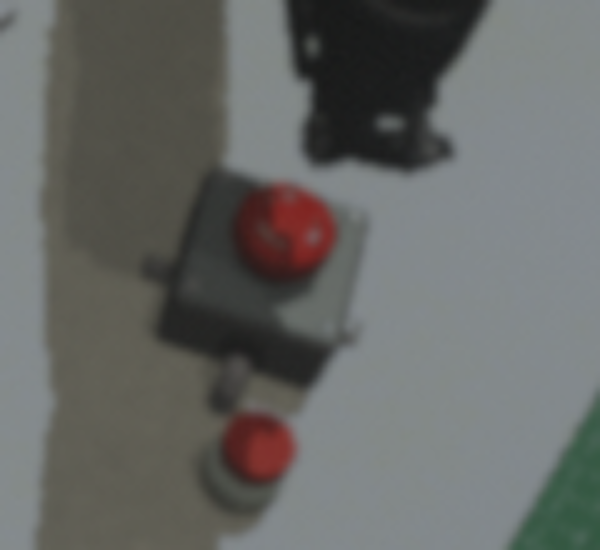

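The press met no force, and the crop shows the gripper offset from the button. I'll compare the projected TCP with both images.

```bash
cat >> h.py <<'E'
def proj(f,p):
    q=np.linalg.inv(f["pose"])@[*p,1]; q=f["intrinsics"]@[q[0],-q[1],-q[2]]; return q[:2]/q[2]
E
python3 - <<'E'
from h import *
p=sensors.get_eef_pos();print(p,sensors.get_width(),sensors.get_qpos().round(3))
ims=[]
for n in("scene","top"):
    f=optics.grab_frame(n); u=proj(f,p); b=proj(f,[*BT,.09]); print(n,u,b)
    g=f["frame"][:,:,::-1].copy(); 
    c=b.astype(int); x0,y0=c[0]-60,c[1]-80
    g=cv2.resize(g[y0:y0+150,x0:x0+120],None,fx=3.3,fy=3.6,interpolation=cv2.INTER_CUBIC)
    for w,col in((u,(255,255,0)),(b,(0,255,0))): cv2.drawMarker(g,(int((w[0]-x0+.5)*3.3),int((w[1]-y0+.5)*3.6)),col,0,14,1)
    ims.append(g)
cv2.imwrite("pics/cmp.png",np.hstack(ims))
E
```

```text
[0.41929056 0.37384529 0.1495423 ] -0.00022027511769642897 [0.609 0.139 0.078 1.511 0.    1.042]
scene [391.78568838 214.79629724] [386.58077428 225.31424308]
top [153.46237205 236.18009167] [157.08756009 235.9680962 ]
```

View pics/cmp.png

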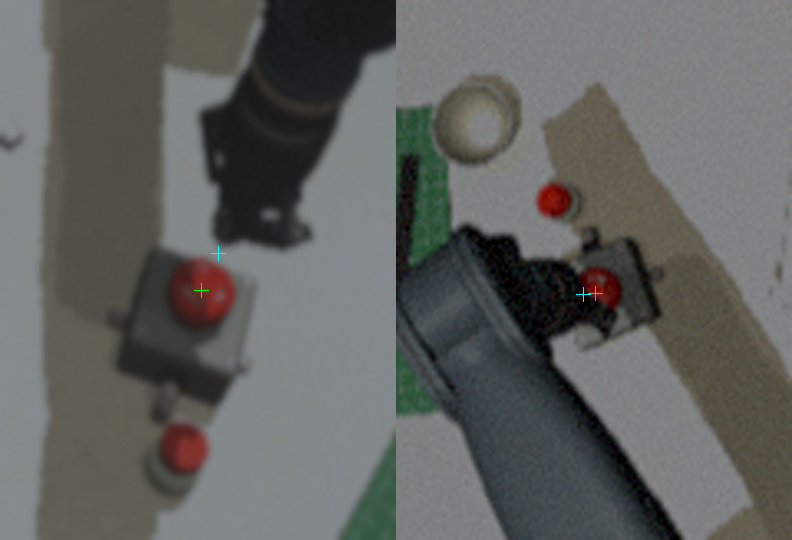

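```bash
python3 - <<'E'
from h import *
T=optics.grab_frame("top");S=optics.grab_frame("scene")
print("T base proj",proj(T,[0,0,0])*1.5,"S",proj(S,[0,0,0])*1.5)
print("start TCP", proj(T,[.22,.477,.209])*1.5, proj(S,[.22,.477,.209])*1.5)
for n,f in(("T",T),("S",S)):
    cv2.imwrite(f"pics/full{n}.png",cv2.resize(f["frame"][:,:,::-1],None,fx=1.5,fy=1.5,interpolation=cv2.INTER_CUBIC))
E
```

```text
T base proj [382.78991869 517.62381112] S [542.28225829 153.45688084]
start TCP [177.50519884 440.34459142] [707.8831822  269.73608664]
```

View pics/fullT.png

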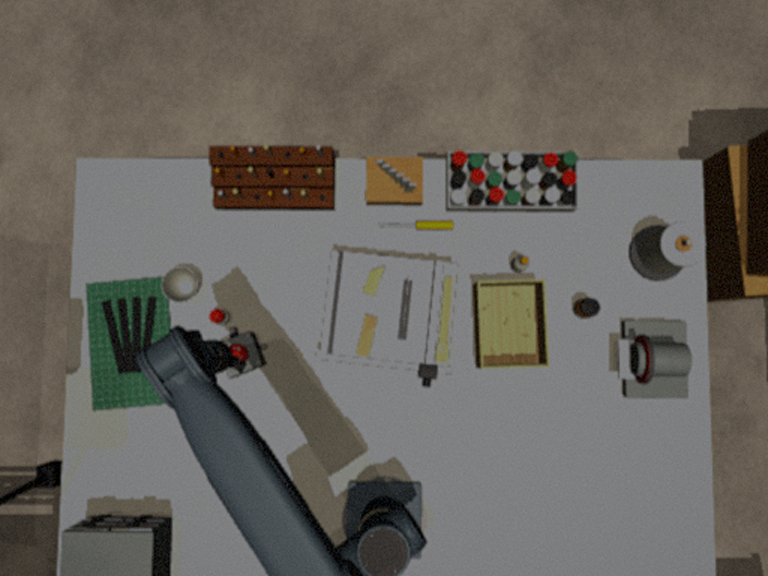

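View pics/fullS.png

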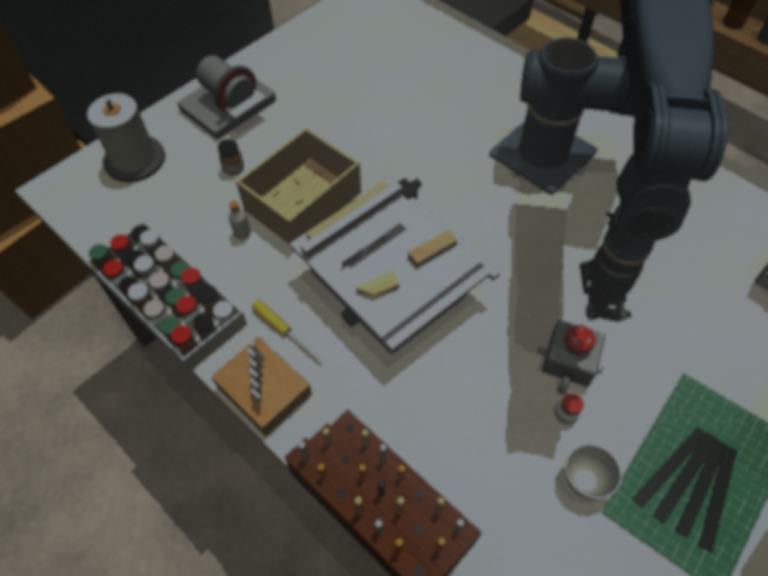

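The base matches the origin, but in both views the real tool sits 30–40 mm from where the readings put it, on the +y/-x side. I'll measure that error with the fingers open and shut.

```bash
python3 - <<'E'
from h import *
p=sensors.get_eef_pos()
fr={}
for w in(0,.085):
    claw.move_gripper(w)
    for n in("scene","top"): fr[n,w]=optics.grab_frame(n)
ims=[]
for n in("scene","top"):
    f=fr[n,.085]; u=proj(f,p).astype(int); x0,y0=u[0]-45,u[1]-80
    for w in(0,.085):
        g=cv2.convertScaleAbs(fr[n,w]["frame"][y0:y0+120,x0:x0+90,::-1],alpha=2.)
        g=cv2.resize(g,None,fx=4.4,fy=4.4,interpolation=cv2.INTER_CUBIC)
        for k in range(5):
            q=(proj(f,p+[0,0,.05*k])-[x0,y0]+.5)*4.4; cv2.drawMarker(g,tuple(q.astype(int)),(0,255,255),0,9,1)
        ims.append(g)
    d=cv2.absdiff(fr[n,0]["frame"],fr[n,.085]["frame"]).max(2); m=(d>25).astype(np.uint8)
    k,l,s,c=cv2.connectedComponentsWithStats(m)
    print(n,[(s[i].tolist(),c[i].round(1).tolist()) for i in range(1,k) if s[i][4]>15])
cv2.imwrite("pics/os.png",np.hstack(ims[:2]));cv2.imwrite("pics/ot.png",np.hstack(ims[2:]))
print(p,sensors.get_clock())
E
```

```text
scene [([381, 165, 17, 32, 218], [387.7, 178.1]), ([390, 187, 36, 38, 551], [405.6, 209.3]), ([384, 226, 5, 5, 18], [385.9, 227.9]), ([382, 266, 6, 4, 20], [384.6, 267.6])]
top [([162, 240, 7, 10, 50], [164.6, 244.8])]
[0.41949514 0.37400652 0.14997651] 6.15
```

View pics/os.png

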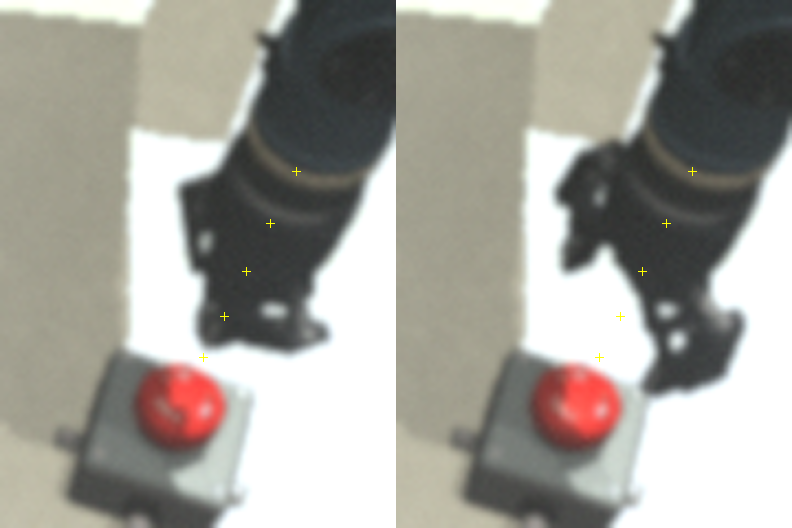

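View pics/ot.png

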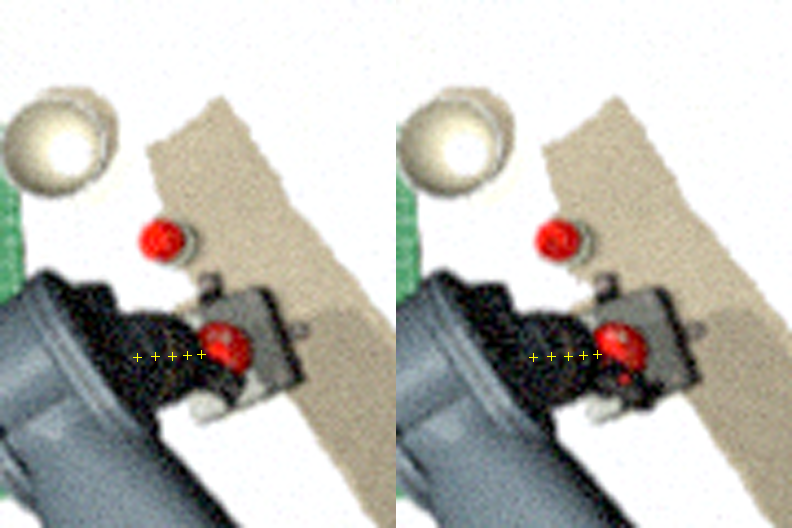

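The shut fingertips, at crop position (210,345), lie within a few pixels of the projected TCP. The error may therefore be mostly in height, so I'll probe downward with a low guard.

```bash
python3 - <<'E'
from h import *
claw.move_gripper(0)
robot.movel([*BT,.095],feed=.12)
print(robot.movel([*BT,.068],feed=.03,guard=2.5), sensors.get_eef_pos().round(4), sensors.get_ft_force().round(1),sensors.get_moment().round(2))
p=sensors.get_eef_pos();ims=[]
for n in("scene","top"):
    f=optics.grab_frame(n); u=proj(f,p).astype(int); x0,y0=u[0]-45,u[1]-80
    g=cv2.convertScaleAbs(f["frame"][y0:y0+120,x0:x0+90,::-1],alpha=2.)
    g=cv2.resize(g,None,fx=4.4,fy=4.4,interpolation=cv2.INTER_CUBIC)
    for k in range(5):
        q=(proj(f,p+[0,0,.05*k])-[x0,y0]+.5)*4.4; cv2.drawMarker(g,tuple(q.astype(int)),(0,255,255),0,9,1)
    ims.append(g)
cv2.imwrite("pics/pr.png",np.hstack(ims));print(sensors.get_clock())
E
```

```text
True [0.4196 0.3741 0.0772] [-0.   0.1  3.9] [ 0.06 -0.06 -0.03]
8.2417
```

View pics/pr.png

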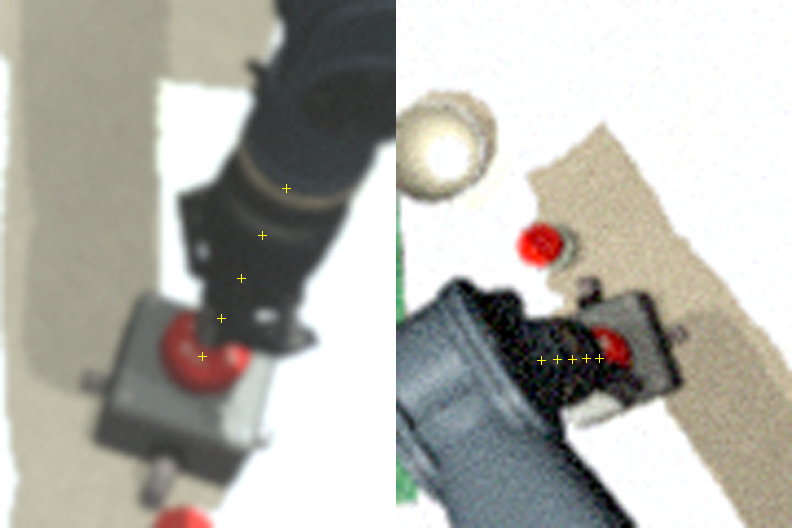

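Contact came at a reported z of 0.078 and the fingers are on the head, so the tool is about 20 mm shorter or higher than reported. I'll press on under guard.

```bash
python3 - <<'E'
from h import *
for z in np.arange(.075,.055,-.002):
    g=robot.movel([*BT,z],feed=.04,guard=25); F=sensors.get_ft_force(); print(g,sensors.get_eef_pos()[2].round(4),F.round(1))
    if F[2]>14 or g: break
robot.movel([*BT,.16],feed=.12); robot.dwell(.1)
print(sensors.get_clock(),sensors.get_ft_force().round(1))
S=optics.grab_frame("scene")
a=min(blobs(S,(0,120,45),(9,255,255),20),key=lambda c:np.hypot(*(np.array(cen(c))-(386.8,225.8))))
print("scene red",cen(a))
cv2.imwrite("pics/s3.png",cv2.resize(S["frame"][180:290,330:450,::-1],None,fx=5,fy=5,interpolation=cv2.INTER_CUBIC))
E
```

```text
False 0.0754 [-0.6 -0.4  4.4]
False 0.0726 [0.7 0.7 1.4]
False 0.0702 [0.3 0.2 0.7]
False 0.069 [-1.3 -0.1  3.3]
False 0.0678 [-2.  -2.   6.2]
False 0.0677 [-4.4 -2.7 13.4]
False 0.0676 [-6.6 -4.5 19. ]
11.05 [-0.6  0.1 -1.1]
scene red (385.99699021820913, 227.27689992475544)
```

View pics/s3.png

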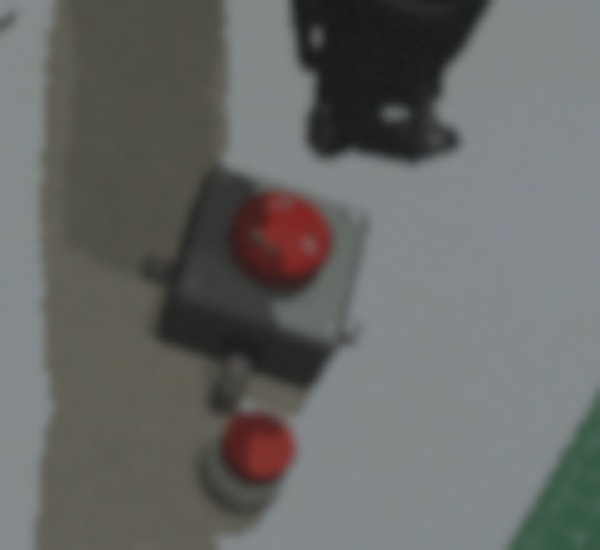

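The button dropped by about 1.6 px toward the base in the scene view, and the force showed the catch snap and then the bottom stop, so it is latched. Next I'll probe the saw table on a free spot, where the height is known to be 0.110, to get the tool offset there.

```bash
python3 - <<'E'
from h import *
P=np.array([.52,.105])
robot.goto([*P,.16],R(77.7)); 
robot.movel([*P,.118],feed=.1)
print(robot.movel([*P,.075],feed=.03,guard=5), sensors.get_eef_pos().round(4), sensors.get_ft_force().round(1),sensors.get_clock())
robot.movel([*P,.14],feed=.15)
print(sensors.get_eef_pos())
p=sensors.get_eef_pos();ims=[]
for n in("scene","top"):
    f=optics.grab_frame(n); u=proj(f,p).astype(int); x0,y0=u[0]-45,u[1]-70
    g=cv2.convertScaleAbs(f["frame"][y0:y0+120,x0:x0+90,::-1],alpha=1.7)
    g=cv2.resize(g,None,fx=4.4,fy=4.4,interpolation=cv2.INTER_CUBIC)
    for k in range(5):
        q=(proj(f,p+[0,0,.05*k])-[x0,y0]+.5)*4.4; cv2.drawMarker(g,tuple(q.astype(int)),(0,255,255),0,9,1)
    ims.append(g)
cv2.imwrite("pics/pr2.png",np.hstack(ims));print(sensors.get_clock())
E
```

```text
True [0.5197 0.105  0.0879] [ 0.6 -0.3  3.9] 13.7417
[0.52007119 0.10498901 0.13963265]
14.3417
```

View pics/pr2.png

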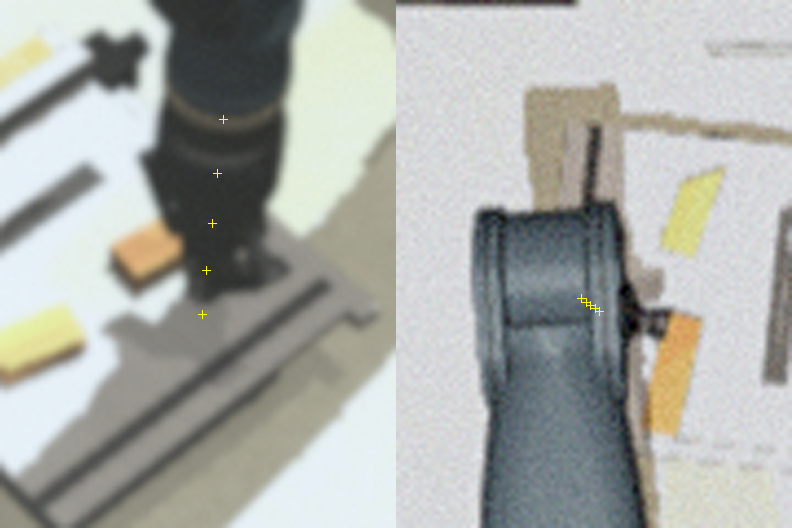

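The saw table reads 0.0879 against a true 0.110, so there is the same +22 mm tool offset as at the button. The tip's sideways position in the scene view agrees with the projection. I'll correct z by 22 mm and pick offcut_a.

```bash
cat >> h.py <<'E'
DZ=.022
def zp(x,y,z): return [x,y,z-DZ]   # z = true tip height (shut)
def pick(x,y,yaw):
    robot.goto(zp(x,y,.175),R(yaw)); claw.move_gripper(.085)
    g=robot.movel(zp(x,y,.1125),feed=.1,guard=12); print("hit",g,sensors.get_eef_pos().round(4))
    claw.move_gripper(0,40); print("w",sensors.get_width())
    robot.movel(zp(x,y,.215),feed=.15); print("w",sensors.get_width(),sensors.get_clock())
E
python3 - <<'E'
from h import *
pick(.469,.0446,77.7)
S=optics.grab_frame("scene");T=optics.grab_frame("top")
a=S["frame"][60:260,170:370,::-1];b=T["frame"][120:280,180:380,::-1]
cv2.imwrite("pics/pa.png",np.hstack([cv2.resize(a,(400,400)),cv2.resize(b,(400,400))]))
E
```

```text
hit False [0.4693 0.0446 0.0909]
w 0.031144399470216955
w 0.030837570318904845 17.6917
```

View pics/pa.png

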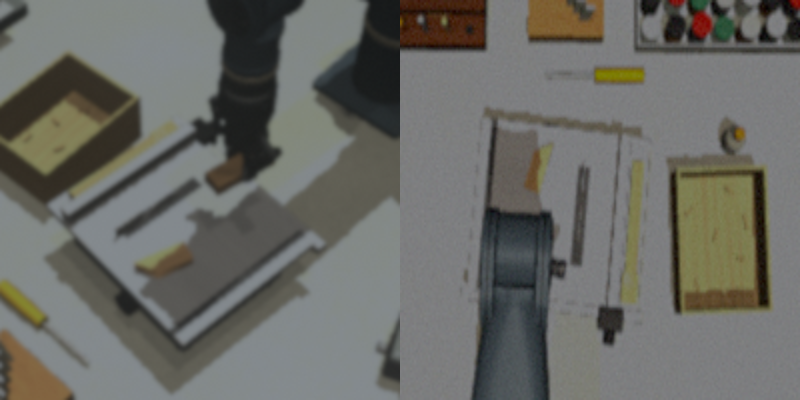

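Offcut_a is held and lifted (width 31 mm, stick seen at (225,175) in the scene crop). Next I'll place it in the bin, then pick and place b.

```bash
cat >> h.py <<'E'
def place(x,y,yaw):
    robot.goto(zp(x,y,.215),R(yaw)); print("w",sensors.get_width())
    g=robot.movel(zp(x,y,.042),feed=.15,guard=15); print("hit",g,sensors.get_eef_pos().round(4))
    claw.move_gripper(.06); robot.movel(zp(x,y,.21),feed=.18); print("w",sensors.get_width(),sensors.get_clock())
E
python3 - <<'E'
from h import *
place(.506,-.290,92.8)
S=optics.grab_frame("scene");T=optics.grab_frame("top")
a=S["frame"][60:260,130:330,::-1];b=T["frame"][120:280,180:380,::-1]
cv2.imwrite("pics/pb.png",np.hstack([cv2.resize(a,(400,400)),cv2.resize(b,(400,400))]))
E
```

```text
w 0.031097203030889028
hit False [ 0.5066 -0.2907  0.0207]
w 0.059896199622277206 21.8417
```

View pics/pb.png

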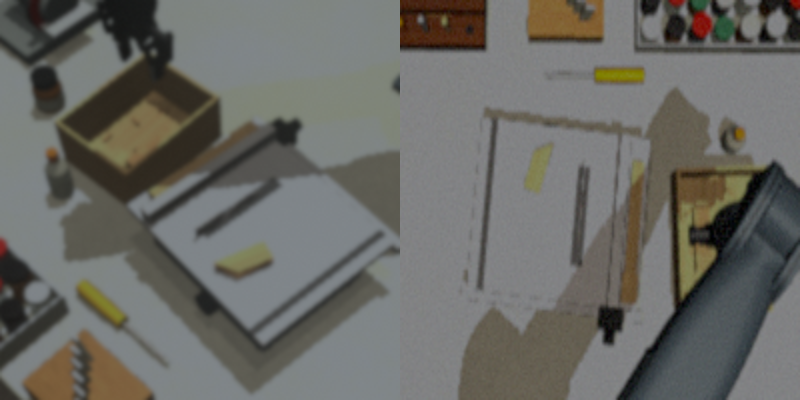

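Offcut_a lies in the bin at about (130,150) in the left crop. Now offcut_b.

```bash
python3 - <<'E'
from h import *
pick(.604,.030,72)
if sensors.get_width()>.025:
    place(.506,-.342,92.8)
    robot.goto([.42,.30,.18],R(92))
S=optics.grab_frame("scene");T=optics.grab_frame("top")
a=S["frame"][60:260,130:330,::-1];b=T["frame"][120:280,180:380,::-1]
cv2.imwrite("pics/pc.png",np.hstack([cv2.resize(a,(400,400)),cv2.resize(b,(400,400))]));print(sensors.get_clock())
E
```

```text
hit False [0.6043 0.03   0.091 ]
w 0.02902641135748295
w 0.029407365559886326 25.75
w 0.028928301518708156
hit False [ 0.5069 -0.3427  0.0214]
w 0.05984206583901692 29.9667
32.375
```

View pics/pc.png

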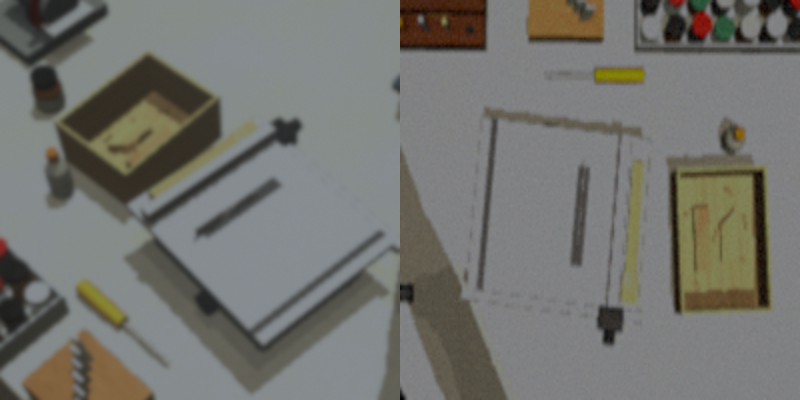

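Both offcuts are in the bin: a at about (700,235) and b at about (725,215) in the top crop, and the saw table is empty. Next I'll grip the head and twist it clockwise.

```bash
python3 - <<'E'
from h import *
T=optics.grab_frame("top")
r=[cen(c) for c in blobs(T,(0,120,45),(9,255,255),20)]; print([np.round(plane(T,c,.082),4) for c in r if c[0]<200 and c[1]>220])
robot.goto(zp(*BT,.15),R(92)); claw.move_gripper(.085)
print(robot.movel(zp(*BT,.071),feed=.08,guard=6), sensors.get_eef_pos().round(4),sensors.get_ft_force().round(1))
claw.move_gripper(0,40); print("w",sensors.get_width(),sensors.get_ft_force().round(1),sensors.get_eef_pos().round(4))
q=sensors.get_qpos().copy(); q[5]+=.95
if .05<sensors.get_width()<.06:
    robot.set_joints(q); print("turned",sensors.get_qpos()[5],sensors.get_width(),sensors.get_moment().round(2),sensors.get_ft_force().round(1)); robot.dwell(.2)
    S=optics.grab_frame("scene"); cv2.imwrite("pics/tw.png",cv2.resize(S["frame"][160:290,320:450,::-1],None,fx=4.4,fy=4.4))
    claw.move_gripper(.085); robot.dwell(.3)
    robot.movel(zp(*BT,.2),feed=.12)
    robot.goto([.30,.20,.25],R(92))
    robot.dwell(.2)
S=optics.grab_frame("scene");T=optics.grab_frame("top")
for f in (S,T): print([np.round(cen(c),2).tolist() for c in blobs(f,(0,120,45),(9,255,255),20)])
a=S["frame"][180:290,330:450,::-1];b=T["frame"][180:280,100:200,::-1]
cv2.imwrite("pics/pd.png",np.hstack([cv2.resize(a,(400,400)),cv2.resize(b,(400,400))]));print(sensors.get_clock())
E
```

```text
[]
False [0.4201 0.3744 0.0498] [-0.1 -0.1  0.6]
w 0.0541764516437463 [-1.4  1.6  3.8] [0.4199 0.3749 0.0502]
turned 1.5225679453856165 0.05406602490213419 [ 1.11 -0.06  0.1 ] [0.5 4.9 3.7]
[[209.01, 299.55], [260.73, 329.32], [381.05, 268.85], [386.64, 225.78], [120.48, 223.45], [123.59, 202.99], [126.51, 184.08], [74.42, 178.11], [79.65, 161.47]]
[[157.11, 236.0], [144.54, 210.06], [330.42, 128.99], [379.06, 117.75], [317.96, 116.8], [366.83, 106.13], [305.53, 105.11], [206.09, 101.39]]
39.2417
```

View pics/pd.png

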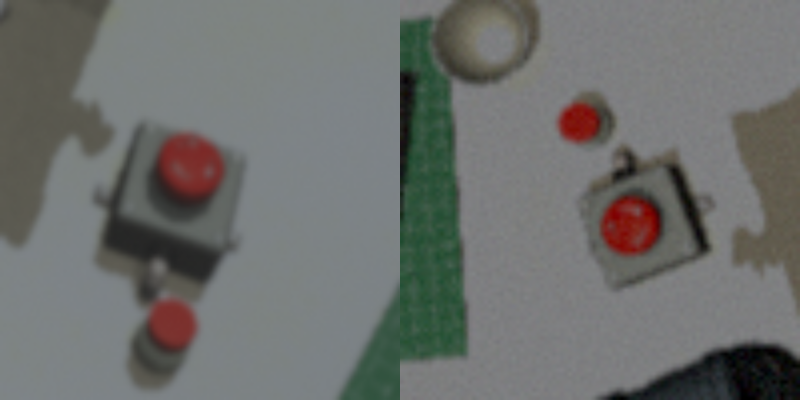

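The button is back at scene pixel (386.6,225.8), its original "up" position, and the jar hasn't moved. The arm is clear, so I'll hand the job in.

```bash
python3 - <<'E'
from h import *
print(sensors.get_qvel().round(3),sensors.get_ft_force().round(1))
job.sign_off(); print(sensors.get_clock())
E
```

```text
[-0.001 -0.006 -0.001  0.002  0.002 -0.   ] [0.1 0.8 1. ]
the job is handed in; nothing more can be done
the job is handed in; nothing more can be done
```

I latched the stop button, moved both offcuts from the saw table into the bin, then twisted the head 0.95 rad clockwise. It popped back up, and I handed the job in at about 39 s. No verdict is reported.

**Last checks**
- **Button:** its scene pixel, (386.6, 225.8), matches the original "up" position. While it was latched, the pixel sat about 1.6 px lower in the image.
- **Offcuts:** before the twist, both views showed the saw table empty and both offcuts in the bin. I didn't measure their positions in the bin frame or look in the bin again after the twist.
- **Bystanders:** the paint jar's pixel hadn't moved. I checked the other bystanders only by eye in the pictures.
- **Robot:** the arm stood still and clear of everything, with about 1 N on the force sensor.

**What disagreed**
- **Tool height:** the first press met no force, because the reported tool height read about 22 mm lower than the real fingertips. Contact with the button and with the saw table gave the same figure, so I corrected for it from then on.
- **Head turn:** I didn't measure the head's turn directly. I inferred it from the button popping up.

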